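Hang the measured brackets on the jig tree and switch off the stage lamp

TASK

Measuring is finished: hang every lug bracket that stands on the bench by its window on the jig tree, one to a branch, turning the tree by its grip so that a free branch faces the gap in the guard each time. The brackets already on the tree must stay on it, and the other things on the bench are to be left standing where they are. Leave the lamp on until the last bracket hangs, then switch it off at the rocker on the supply box.

Things in the scene. Friction and masses are not known exactly. Their poses are not given: they have to be found in the camera images.
- tree: Fixed stand of the jig tree: grey round foot, 330 mm across, 12 mm thick, central post, and a clear plastic C-shaped guard, 308 mm across, top 190 mm above the bench. Origin: its underside centre. The guard's one gap, 84 degrees wide, is centred on the stand's own -x (roughly towards the robot). Only there is room to thread a bracket on a branch.
- head: Turning head, origin on its vertical axis above the stand, level with the branch axes (200 mm up). Turns over a full turn either way; friction (0.2 N m) holds it where left. Disc 140 mm across, 16 thick; on its middle a black bar grip to turn it by, 56 mm along the head's x, 26 mm along y, top 48 mm, foot 8 mm above branch axes. Five branches, at 0, 72, 144, 216, 288 degrees from its x towards y.
- branch0 (a point): Point on the axis of branch 0 (0 degrees from the head's x), 95 mm from the turning axis, middle of the stretch where a bracket hangs. The branch is a level steel bar 10 mm thick, bare from the disc's edge (70 mm) to its end (120 mm), which turns up (highest point 23 mm above the branch axis). One bracket fills a branch.
- branch1 (a point): Point on the axis of branch 1 (72 degrees from the head's x), 95 mm from the turning axis, middle of the stretch where a bracket hangs. The branch is a level steel bar 10 mm thick, bare from the disc's edge (70 mm) to its end (120 mm), which turns up (highest point 23 mm above the branch axis). One bracket fills a branch.
- branch2 (a point): Point on the axis of branch 2 (144 degrees from the head's x), 95 mm from the turning axis, middle of the stretch where a bracket hangs. The branch is a level steel bar 10 mm thick, bare from the disc's edge (70 mm) to its end (120 mm), which turns up (highest point 23 mm above the branch axis). One bracket fills a branch.
- branch3 (a point): Point on the axis of branch 3 (216 degrees from the head's x), 95 mm from the turning axis, middle of the stretch where a bracket hangs. The branch is a level steel bar 10 mm thick, bare from the disc's edge (70 mm) to its end (120 mm), which turns up (highest point 23 mm above the branch axis). One bracket fills a branch.
- branch4 (a point): Point on the axis of branch 4 (288 degrees from the head's x), 95 mm from the turning axis, middle of the stretch where a bracket hangs. The branch is a level steel bar 10 mm thick, bare from the disc's edge (70 mm) to its end (120 mm), which turns up (highest point 23 mm above the branch axis). One bracket fills a branch.
- bracket0: Loose lug bracket, 0.3 to 0.5 kg: dark steel foot 54 x 60 x 18 mm (x, y, z), on its middle an upright aluminium plate 10 mm thick (x), 60 wide (y), top at 104, with a window through it along x: 40 wide, from 28 to 72 height at its peaked top (62 at its sides). Origin: underside centre. Hung, the peak lies on the branch, origin 133 mm above the bench. At first on the bench, or absent.
- bracket1: Loose lug bracket, 0.3 to 0.5 kg: dark steel foot 54 x 60 x 18 mm (x, y, z), on its middle an upright aluminium plate 10 mm thick (x), 60 wide (y), top at 104, with a window through it along x: 40 wide, from 28 to 72 height at its peaked top (62 at its sides). Origin: underside centre. Hung, the peak lies on the branch, origin 133 mm above the bench. At first on the bench, or absent.
- bracket2: Loose lug bracket, 0.3 to 0.5 kg: dark steel foot 54 x 60 x 18 mm (x, y, z), on its middle an upright aluminium plate 10 mm thick (x), 60 wide (y), top at 104, with a window through it along x: 40 wide, from 28 to 72 height at its peaked top (62 at its sides). Origin: underside centre. Hung, the peak lies on the branch, origin 133 mm above the bench. At first on the bench, or absent.
- bracket3: Loose lug bracket, 0.3 to 0.5 kg: dark steel foot 54 x 60 x 18 mm (x, y, z), on its middle an upright aluminium plate 10 mm thick (x), 60 wide (y), top at 104, with a window through it along x: 40 wide, from 28 to 72 height at its peaked top (62 at its sides). Origin: underside centre. Hung, the peak lies on the branch, origin 133 mm above the bench. At first on the bench, or absent.
- hung0: Same lug bracket, 0.3 to 0.5 kg: dark steel foot 54 x 60 x 18 mm (x, y, z), on its middle an upright aluminium plate 10 mm thick (x), 60 wide (y), top at 104, with a window through it along x: 40 wide, from 28 to 72 height at its peaked top (62 at its sides). Origin: underside centre. Hung, the peak lies on the branch, origin 133 mm above the bench. Hangs, if present, on branch 0 from the start.
- hung1: Same lug bracket, 0.3 to 0.5 kg: dark steel foot 54 x 60 x 18 mm (x, y, z), on its middle an upright aluminium plate 10 mm thick (x), 60 wide (y), top at 104, with a window through it along x: 40 wide, from 28 to 72 height at its peaked top (62 at its sides). Origin: underside centre. Hung, the peak lies on the branch, origin 133 mm above the bench. Hangs, if present, on branch 1 from the start.
- hung2: Same lug bracket, 0.3 to 0.5 kg: dark steel foot 54 x 60 x 18 mm (x, y, z), on its middle an upright aluminium plate 10 mm thick (x), 60 wide (y), top at 104, with a window through it along x: 40 wide, from 28 to 72 height at its peaked top (62 at its sides). Origin: underside centre. Hung, the peak lies on the branch, origin 133 mm above the bench. Hangs, if present, on branch 2 from the start.
- hung3: Same lug bracket, 0.3 to 0.5 kg: dark steel foot 54 x 60 x 18 mm (x, y, z), on its middle an upright aluminium plate 10 mm thick (x), 60 wide (y), top at 104, with a window through it along x: 40 wide, from 28 to 72 height at its peaked top (62 at its sides). Origin: underside centre. Hung, the peak lies on the branch, origin 133 mm above the bench. Hangs, if present, on branch 3 from the start.
- supply: Fixed white lamp supply box, 110 x 200 mm (x, y), top 60 mm above the bench; origin on the bench under its centre. On its top two black knobs (not used) and a large grey rocker switch, its pivot at x -15, y +50 mm, 74 mm above the bench.
- rocker (a joint): Rocker switch of the lamp: 0 = on (the rocker's end towards the box's +y is up, the other end down), 0.44 rad = off (that end pressed down). Over-centre: it snaps to one side past the middle (0.22); it takes about 2 to 3 N on the raised end. The rocker plate is 34 mm wide (x), 68 mm long (y), 10 mm thick.
- rocker_on_end (a point): Top face of the rocker near its raised (on) end, marked by a small white ridge, 26 mm from the pivot: at the start about 85 mm above the bench. Pressing it straight down by about 11 mm switches the lamp off.
- ring_gauge: Bystander: steel ring gauge, 58 mm across, 24 mm high; origin at the centre of its underside. Leave alone.
- jar: Bystander: jar, 56 mm across, 75 mm high; origin at the centre of its underside. Leave alone.
- mouse: Bystander: black computer mouse, 62 mm across, 34 mm high; origin at the centre of its underside. Leave alone.
Not all that is in view belongs to the job. What is shaped like the bracket2 but green or yellow is not meant.

How it is judged:
By the outcome, as a careful person would: the job done as asked, in the order asked, and still so for the second after the job is handed in, with the robot touching nothing.
Of hung0, hung1, hung2, hung3 only 1 to 1 are there at a start; the rules pass over those that are not, and their reading is None.
Of bracket0, bracket1, bracket2, bracket3 only 3 to 4 are there at a start; the rules pass over those that are not, and their reading is None.
At some moment in a run one of bracket0, bracket1, bracket2, bracket3 may be knocked a few centimetres aside while the robot is not near it.
It also fails if it takes over 210 s, if anything falls off the work surface, if the arm or the gripper's body presses on something with over 40 N, if the wrist force passes 120 N, or if a joint passes its speed limit or range.

ROBOT

A 6-joint arm with a two-finger parallel gripper is mounted at the origin on the work surface. World frame = base frame: x ahead of the robot, y to its left, z up, the work surface at z = 0. Lengths are in m, angles in rad, forces in N, time in s.
With the tool pointing down it reaches from about 0.375 to 0.975 m from the base axis. Payload 3.8 kg.
Tool frame: the origin (TCP) lies midway between the tips of the shut fingers; the grasp point (between the pads) lies 19 mm behind it; x points along the fingers, y is the direction in which the jaws open and shut, and the axes are right-handed (so a half turn about x gives the same grasp; the last joint's range is limited). The gripper opens to 88 mm and grips with 3 to 60 N. Pads are 18 mm wide; open, the fingers measure 123 mm over their backs; the gripper's body (75 mm by 187 mm) begins 45 mm behind the grasp point.
Start: joints at [-1.185, 0.264, 1.604, -0, 1.274, -0.037], TCP at [0.277, -0.616, 0.239] pointing down, gripper open.
Joint ranges: [-2.63, 2.63], [-0.94, 2.18], [0.31, 2.57], [-1.31, 4.45], [0, 2.66], [-2.55, 2.55]. Speed limits (rad/s): [2.57, 2.57, 3.14, 3.14, 3.14, 3.14].

INTERFACE

Orientations are given as a rotation vector (axis times angle).
In Python, from cell import manip, inverse_kinematics, cams, order gives the robot as it stands. Calls block until the motion is done:
- manip.move_pose(position, orientation): joint-space move of the TCP to a pose.
- manip.move_linear(position, rate=0.15, rot=None): straight line of the TCP; rot=None keeps the orientation; rate is the mean speed in m/s.
- manip.set_joints(angles): joint-space move.
- manip.set_gripper(opening, force=None): finger opening in m; force is the grip in N (None keeps the last); returns when the fingers have stopped.
- manip.dwell(seconds).
- inverse_kinematics(position, orientation): joint angles nearest the present ones, or None.
- manip.state(): the state.
- cams.capture(name): name is "scene" or "top" or "wrist"; returns a dict with "image" (384x512x3 uint8, blue, green, red), "z_map" (384x512 float32, m along the optical axis (not along the pixel's ray), 0 where there is no reading), "intrinsics" (3x3 intrinsics, pixels), "position" and "orientation" of the camera in the world; the wrist camera has in their place "T_tool_cam" (4x4, takes a point from camera to tool coordinates, whose origin is the TCP and whose axes are the tool frame's). Camera axes: x right, y down, z forward; pixel columns grow to the right and rows downward; lengths in m; the calibration is good to about 2 mm. The wrist camera is an equidistant fisheye: a pixel r from the principal point sees the ray r / f radians off the axis. A picture is of the moment at which its call begins: read the wrist's pose just before it.
A pose or a line that the arm cannot do raises manip.IKError and nothing moves.
- order.close_job(): hands the job in, once; it reports no verdict.
The state is a dict: "clock": time; "joint_pos": joint angles; "joint_velocities": joint speeds; "tau": joint torques, N m; "tool_pos": TCP position; "tcp_rot": TCP orientation; "contact_force": force on the tool from outside, world axes, zero at the start; "moment": the same for the moment, N m; "gripper_width": finger opening in m.
Only numpy, scipy, OpenCV 4.12 (cv2) and the standard library are available. Lean on these libraries where they do the work, as an engineer would, in place of code of your own. Each camera call takes 0.05 s, during which the arm holds its last target. There are 200 camera calls.

## Working session

There is one attempt and no reset: what is moved stays moved. The work goes in short steps, each a Python script; the robot and the scene stay as the last script left them, time stands still between calls to the robot, and variables do not carry over. Pictures are saved under pics/ and viewed, about 12 in all and at most 16, crops included, and the job is handed in when it is done.

```bash
ls; mkdir -p pics; python3 - <<'E'
from cell import manip,cams
import cv2,numpy as np
for n in("scene","top"):
    c=cams.capture(n); cv2.imwrite(f"pics/{n}0.png",cv2.resize(c["image"],(800,600)));np.savez(f"{n}0.npz",**c)
    print(n,c["intrinsics"],c["position"],c["orientation"],(c["z_map"]>0).mean())
print(manip.state())
E
```

```text
pics
scene [[425.17405257   0.         253.27943352]
 [  0.         425.17405257 187.19822465]
 [  0.           0.           1.        ]] [1.30507783 0.59617004 0.78479414] [-1.03830753 -2.21635811  1.19976335] 0.9961496988932291
top [[359.26288201   0.         259.37078039]
 [  0.         359.26288201 193.81356859]
 [  0.           0.           1.        ]] [ 0.33912275 -0.02555018  1.07489887] [-2.14031282  2.10477065 -0.22153229] 0.9960276285807291
{'clock': 0.1, 'joint_pos': array([-1.18491683e+00,  2.64674518e-01,  1.60523664e+00, -3.03514731e-05,
        1.27371804e+00, -3.69508062e-02]), 'joint_velocities': array([-0.00194061, -0.00221577, -0.00322636, -0.00129962, -0.00232618,
       -0.00038329]), 'tau': array([ 1.49197385e-04, -5.03620112e+01, -3.58070326e+01,  7.30334362e-02,
        2.33398005e-02, -5.13476527e-05]), 'tool_pos': array([ 0.27669487, -0.61496993,  0.23751517]), 'tcp_rot': array([ 1.98844864,  0.42889289, -1.98922583]), 'contact_force': array([ 0.95972627, -0.11449839,  0.23880512]), 'moment': array([0.0123304 , 0.02152288, 0.031779  ]), 'gripper_width': 0.08852877524994951}
```

View pics/top0.png

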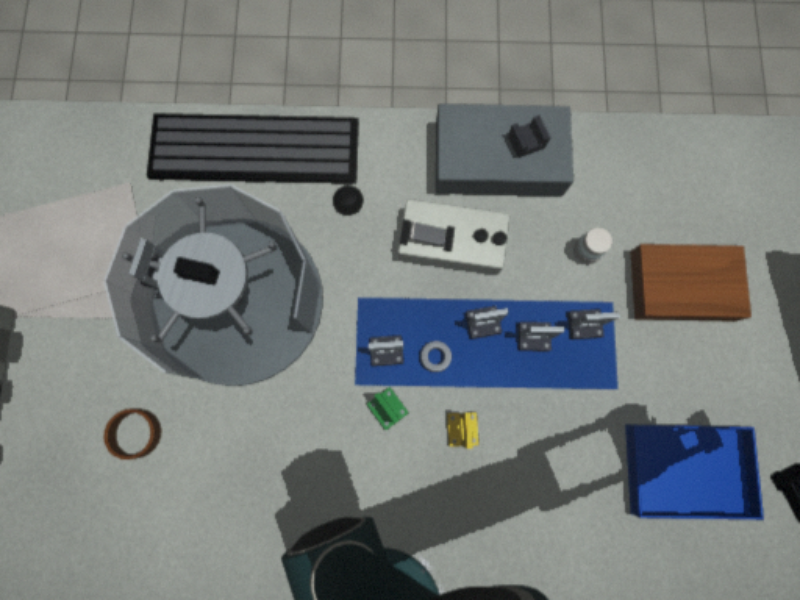

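View pics/scene0.png

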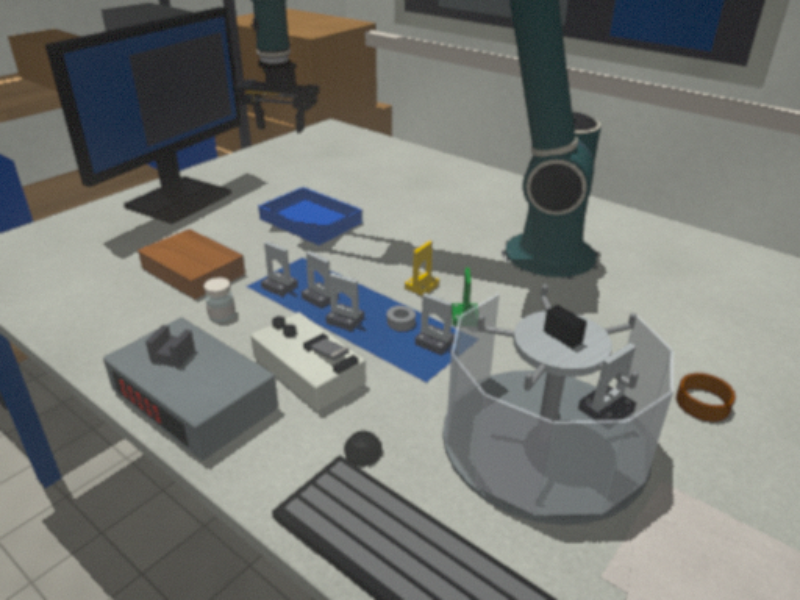

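The four brackets stand on the blue mat, at about (385,345), (487,318), (540,332) and (592,320) in the top picture. One bracket already hangs, on the left branch at (140,258). The guard gap is to the lower right of the tree. Next I turn depth into positions.

```bash
cat > see.py <<'E'
import numpy as np,cv2
from scipy.spatial.transform import Rotation as R
from scipy.ndimage import label
def cloud(c):
    K=c["intrinsics"];z=c["z_map"];v,u=np.mgrid[:384,:512]
    P=np.stack([(u-K[0,2])*z/K[0,0],(v-K[1,2])*z/K[1,1],z],-1)
    return P@R.from_rotvec(c["orientation"]).as_matrix().T+c["position"]
def rect(p):
    (c,s,a)=cv2.minAreaRect((p[:,:2]*1000).astype(np.float32)); m=p[:,:2].mean(0)
    d=np.linalg.svd(p[:,:2]-m,full_matrices=False)[2][0]
    return np.array(c)/1000,np.round(s,0),np.arctan2(d[1],d[0])%np.pi
def blobs(c,zlo,zhi,region,nmin=12):
    """connected pixel patches with world z in range inside region (x0,x1,y0,y1)"""
    P=cloud(c);x0,x1,y0,y1=region
    m=(P[...,2]>zlo)&(P[...,2]<zhi)&(P[...,0]>x0)&(P[...,0]<x1)&(P[...,1]>y0)&(P[...,1]<y1)
    L,n=label(m,np.ones((3,3)));out=[]
    for i in range(1,n+1):
        s=L==i
        if s.sum()<nmin: continue
        p=P[s];out.append((rect(p),p,c["image"][s].mean(0),s.sum()))
    return out
E
python3 - <<'E'
import numpy as np,cv2
from see import *
T=dict(np.load("top0.npz"));S=dict(np.load("scene0.npz"))
for nm,c in(("top",T),("scene",S)):
    P=cloud(c); print(nm)
    m=(P[...,0]>.3)&(P[...,0]<.9)&(abs(P[...,1])<.7)&(abs(P[...,2])<.01); print("bench z",np.median(P[m][:,2]))
    for r,p,col,n in blobs(c,.085,.12,(.3,.8,-.4,.2)): print("plate",r,col.round(),n,p[:,2].max())
    for r,p,col,n in blobs(c,.235,.262,(.2,.9,.1,.8)): print("high",r,col.round(),n,np.median(p[:,2]))
    for r,p,col,n in blobs(c,.2,.215,(.2,.9,.1,.8)): print("disc",r,col.round(),n,np.median(p[:,2]))
    for r,p,col,n in blobs(c,.07,.1,(.5,.8,-.3,.15)): print("sup",r,col.round(),n,np.median(p[:,2]))
E
```

```text
top
bench z 0.0011333224363927474
plate (array([0.67391589, 0.19129567]), array([17.,  1.]), np.float64(1.077457744261253)) [103. 102.  97.] 16 0.11995848481066718
plate (array([ 0.67480054, -0.04890343]), array([36., 17.]), np.float64(3.045448843491002)) [122. 123. 121.] 49 0.08988758866445112
plate (array([0.53807654, 0.135735  ]), array([ 3., 97.]), np.float64(3.026611383553287)) [79. 77. 71.] 85 0.11968901757570893
plate (array([ 0.51775171, -0.18459027]), array([10., 58.]), np.float64(1.7693322018730417)) [156. 149. 141.] 98 0.10909137929201385
plate (array([ 0.51695612, -0.37541965]), array([10., 47.]), np.float64(1.6299458760828185)) [145. 140. 132.] 84 0.10942140217550544
plate (array([ 0.49179779, -0.28219037]), array([58., 11.]), np.float64(1.5602823306578733)) [154. 149. 141.] 95 0.10816631192962889
plate (array([ 0.46024008, -0.00082531]), array([10., 58.]), np.float64(1.661430161349633)) [154. 149. 141.] 98 0.10743923799807964
plate (array([ 0.35248856, -0.00512658]), array([59., 10.]), np.float64(0.6528653137728622)) [ 69. 122.  54.] 86 0.10803703963807365
plate (array(
[... 3111 characters left out ...]
0467213)) [104. 102.  98.] 146 0.08587794587023262
sup (array([ 0.66948596, -0.1885547 ]), array([63., 25.]), np.float64(1.432998283932148)) [69. 71. 70.] 90 0.07341769159176847
sup (array([ 0.78852637, -0.1932692 ]), array([213.,  22.]), np.float64(1.5675375468621713)) [129. 129. 122.] 385 0.07743588066447626
sup (array([ 0.66641541, -0.07692902]), array([84., 45.]), np.float64(1.4277115221763172)) [102. 103. 102.] 250 0.0774766115237881
sup (array([0.5382804 , 0.14158113]), array([ 6., 74.]), np.float64(3.0217025149037706)) [133. 135. 132.] 143 0.08699300902377105
sup (array([ 0.67590588, -0.02862838]), array([18., 45.]), np.float64(3.0503815512558927)) [63. 64. 63.] 61 0.07177058939027658
```

```bash
python3 - <<'E'
import numpy as np
from see import *
T=dict(np.load("top0.npz"));S=dict(np.load("scene0.npz"))
for nm,c,h in(("top",T,(.5534,.2898)),("scene",S,(.5539,.2935))):
    P=cloud(c).reshape(-1,3); d=P[:,:2]-h; r=np.hypot(*d.T);a=np.degrees(np.arctan2(d[:,1],d[:,0]))%360
    m=(r>.13)&(r<.17)&(P[:,2]>.13)&(P[:,2]<.2)
    print(nm,"guard",[(i*5,n) for i,n in enumerate(np.histogram(a[m],72,(0,360))[0])])
    m=(r>.08)&(r<.122)&(P[:,2]>.19)&(P[:,2]<.225)
    for k in range(5):
        w=(a-(77.5+72*k)+180)%360-180; q=m&(abs(w)<12)
        if q.sum(): print("branch",k,np.median(w[q]).round(2),q.sum(),"tip z",P[q&(r>.11)][:,2].max() if (q&(r>.11)).any() else 0)
    q=(P[:,2]>.205)&(P[:,2]<.212)&(r<.072)
    pts=P[q][:,:2]; (cx,cy),rr=cv2.minEnclosingCircle((pts*1000).astype(np.float32)); print("disc",cx,cy,rr)
    for r_,p,col,n in blobs(c,.085,.12,(.42,.6,-.6,.06)): print("plate",r_,n)
E
```

```text
top guard [(0, np.int64(54)), (5, np.int64(56)), (10, np.int64(45)), (15, np.int64(50)), (20, np.int64(58)), (25, np.int64(70)), (30, np.int64(70)), (35, np.int64(71)), (40, np.int64(71)), (45, np.int64(70)), (50, np.int64(72)), (55, np.int64(72)), (60, np.int64(66)), (65, np.int64(65)), (70, np.int64(48)), (75, np.int64(61)), (80, np.int64(70)), (85, np.int64(77)), (90, np.int64(70)), (95, np.int64(61)), (100, np.int64(60)), (105, np.int64(58)), (110, np.int64(56)), (115, np.int64(60)), (120, np.int64(62)), (125, np.int64(47)), (130, np.int64(33)), (135, np.int64(32)), (140, np.int64(30)), (145, np.int64(33)), (150, np.int64(33)), (155, np.int64(31)), (160, np.int64(28)), (165, np.int64(0)), (170, np.int64(0)), (175, np.int64(0)), (180, np.int64(0)), (185, np.int64(0)), (190, np.int64(0)), (195, np.int64(0)), (200, np.int64(0)), (205, np.int64(0)), (210, np.int64(0)), (215, np.int64(0)), (220, np.int64(0)), (225, np.int64(0)), (230, np.int64(0)), (235, np.int64(0)), (240, np.int64(0)), (245, np.int64(26)), (250, np.int64(34)), (255, np.int64(34)), (260, np.int64(32)), (265, np.int64
[... 2495 characters left out ...]
(350, np.int64(144)), (355, np.int64(142))]
branch 0 -0.93 170 tip z 0.2227786838628223
branch 1 -0.73 94 tip z 0.22266529888439202
branch 2 0.71 64 tip z 0.22351332612589603
branch 3 1.19 96 tip z 0.2230560746986674
branch 4 1.5 70 tip z 0.22208404299227946
disc 553.1725463867188 293.57464599609375 70.89803314208984
plate (array([ 0.51753253, -0.37856146]), array([16., 63.]), np.float64(1.66473221689168)) 96
plate (array([ 0.49171909, -0.27935925]), array([66., 12.]), np.float64(1.5597839066415955)) 100
plate (array([ 0.51846973, -0.18168845]), array([15., 60.]), np.float64(1.779978365626773)) 124
plate (array([0.45992938, 0.00202895]), array([15., 60.]), np.float64(1.6699245545814103)) 139
```

```bash
cat > act.py <<'E'
import numpy as np
from cell import manip,inverse_kinematics,cams
from see import *
AX=np.array([.5534,.2917]); GAP=np.radians(205); HOME=[-1.185,.264,1.604,0,1.274,-.037]
def rv(phi):
    c,s=np.cos(phi),np.sin(phi)
    return R.from_matrix(np.array([[0,c,s],[0,s,-c],[-1,0,0]])).as_rotvec()
def ik(p,phi):
    q=inverse_kinematics(np.array(p,float),rv(phi)); return None if q is None else np.array(q)
def best(p,phi,dphi=0):
    """jaw yaw phi (mod pi) whose wrist turn stays inside its range over the later turn dphi too"""
    o=[]
    for k in(-1,0,1,2):
        q,q2=ik(p,phi+k*np.pi),ik(p,phi+k*np.pi+dphi)
        if q is not None and q2 is not None and abs(q2[5]-q[5])<abs(dphi)+.3: o.append((max(abs(q[5]),abs(q2[5])),phi+k*np.pi,q))
    return min(o,key=lambda t:t[0])[1:]
def say(t):
    s=manip.state();print(t,"t=%.1f"%s["clock"],"tcp",s["tool_pos"].round(4),"w %.4f"%s["gripper_width"],"F",s["contact_force"].round(1))
def turn(a0,a1):
    """turn the head from angle a0 to a1 (rad) by its grip"""
    up=[*AX,.30]; phi,q=best(up,a0+np.pi/2,a1-a0)
    manip.set_gripper(.06,40); manip.set_joints(q)
    manip.move_linear([*AX,.216],.15); manip.set_gripper(.0,40); say("on grip")
    n=max(1,int(np.ceil(abs(a1-a0)/.65)))
    for i in range(1,n+1): manip.move_pose([*AX,.216],rv(phi+(a1-a0)*i/n))
    say("turned"); manip.set_gripper(.06); manip.move_linear(up,.15)
def look(name):
    manip.set_joints(HOME); c=cams.capture("top"); np.savez(name,**c)
    cv2.imwrite(f"pics/{name}.png",cv2.resize(c["image"],(800,600)))
    B=[]
    for r,p,col,n in blobs(c,.085,.12,(.4,.65,-.6,.1),40):
        if max(r[1])<75: B.append((r[0]+[0,.0015],r[2])); print("plate",B[-1],r[1],n)
    for r,p,col,n in blobs(c,.232,.262,(.35,.75,.1,.5),40):
        d=r[0]-AX+[0,.0019]; print("high",np.degrees(r[2]).round(1),r[1],n,"ang",np.degrees(np.arctan2(d[1],d[0])).round(1)%360,"r",np.hypot(*d).round(4))
    P=cloud(c).reshape(-1,3); d=P[:,:2]-AX+[0,.0019]; r=np.hypot(*d.T); w=(np.arctan2(d[:,1],d[:,0])-GAP+np.pi)%(2*np.pi)-np.pi
    q=(r>.08)&(r<.122)&(P[:,2]>.19)&(P[:,2]<.225)&(abs(w)<.3); print("branch at gap off deg",np.degrees(np.median(w[q])).round(2) if q.any() else None,q.sum()); say("look")
    return B
E
python3 - <<'E'
from act import *
turn(np.radians(77.7),np.radians(133))
look("l1")
E
```

```text
on grip t=5.3 tcp [0.5542 0.2917 0.2165] w 0.0257 F [ 3.4 -0.3  1.3]
turned t=6.4 tcp [0.5545 0.2918 0.2166] w 0.0256 F [ 5.8 -0.4 -0.1]
plate (array([ 0.5178457 , -0.18350513]), np.float64(1.7743917008090022)) [10. 59.] 100
plate (array([ 0.51777795, -0.38083282]), np.float64(1.6393469745644562)) [10. 60.] 101
plate (array([ 0.49198849, -0.28093271]), np.float64(1.5570669328403417)) [59. 11.] 96
plate (array([0.4601814 , 0.00066083]), np.float64(1.6676815522621389)) [10. 58.] 96
high 133.2 [26. 57.] 308 ang 187.0 r 0.0003
high 48.9 [61. 10.] 118 ang 133.8 r 0.0908
branch at gap off deg 1.06 72
look t=11.1 tcp [ 0.2777 -0.6151  0.2388] w 0.0604 F [-0.8 -0.8  0.2]
```

View pics/l1.png

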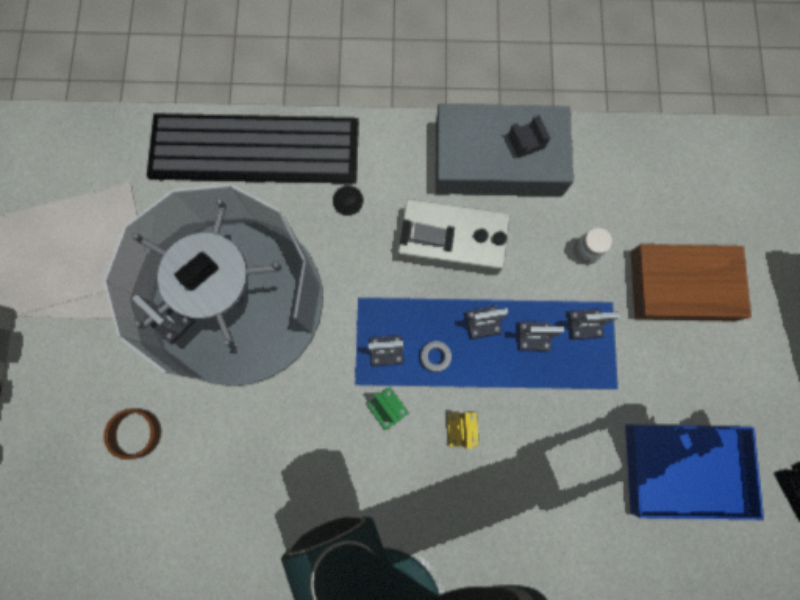

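The head turned cleanly: the hung bracket is now at (150,310) and the free branch at (231,343) faces the gap. I'll hang the first bracket.

```bash
cat >> act.py <<'E'
G=.084; RH=.085
def hang(b,yaw,ga=GAP):
    """pick the bracket at b (plate line at yaw), hang it on the branch at the gap"""
    u=np.array([np.cos(ga),np.sin(ga)]); at=lambda r,o:[*(AX+r*u),o+G]
    ph,qh=best(at(.165,.22),ga)
    phi,q=best([*b,.2],yaw+np.pi/2)
    manip.set_gripper(.05,45); manip.set_joints(q)
    manip.move_linear([*b,G],.15); manip.set_gripper(0,45); say("gripped")
    if manip.state()["gripper_width"]<.006: raise SystemExit("missed")
    manip.move_linear([*b,.22+G],.2); say("lifted")
    manip.set_joints(ik(at(.165,.22),ph)); manip.move_linear(at(.165,.160),.12); say("staged")
    manip.move_linear(at(RH,.160),.06); say("threaded")
    if np.linalg.norm(manip.state()["contact_force"][:2])>15: raise SystemExit("force")
    manip.move_linear(at(RH,.1335),.05); say("lowered")
    manip.set_gripper(.019); manip.dwell(.2); manip.move_linear(at(RH,.21),.1); say("off")
E
python3 - <<'E'
from act import *
hang(np.array([.4601,.0007]),1.667,np.radians(205.3))
look("l2")
c=cams.capture("scene");cv2.imwrite("pics/s2.png",cv2.resize(c["image"][130:340,230:460],(800,730))[:600])
E
```

```text
gripped t=15.4 tcp [0.4603 0.0007 0.0841] w 0.0095 F [0.1 0.6 0. ]
lifted t=16.6 tcp [0.4591 0.0008 0.3022] w 0.0095 F [-0.5 -0.8 -3.4]
staged t=18.2 tcp [0.4047 0.2208 0.2444] w 0.0098 F [ 0.5  0.1 -2.9]
threaded t=19.7 tcp [0.4762 0.2553 0.244 ] w 0.0092 F [ 0.2 -0.6 -4.9]
lowered t=20.4 tcp [0.4761 0.2552 0.2176] w 0.0099 F [-3.5 -1.1  2. ]
off t=21.8 tcp [0.4762 0.2552 0.2933] w 0.0187 F [ 0.7 -0.2  0.3]
plate (array([ 0.51797833, -0.18376645]), np.float64(1.7707697043482287)) [10. 59.] 99
plate (array([ 0.51784833, -0.38077698]), np.float64(1.6411607478007457)) [10. 60.] 100
plate (array([ 0.49232123, -0.28083438]), np.float64(1.5549809916507318)) [59. 10.] 96
high 132.9 [26. 56.] 309 ang 24.6 r 0.0002
high 48.3 [60. 10.] 120 ang 134.3 r 0.0906
high 115.4 [11. 59.] 120 ang 205.7 r 0.086
branch at gap off deg 1.09 120
look t=25.0 tcp [ 0.2777 -0.6151  0.2388] w 0.0191 F [0.5 0.5 0.5]
```

View pics/s2.png

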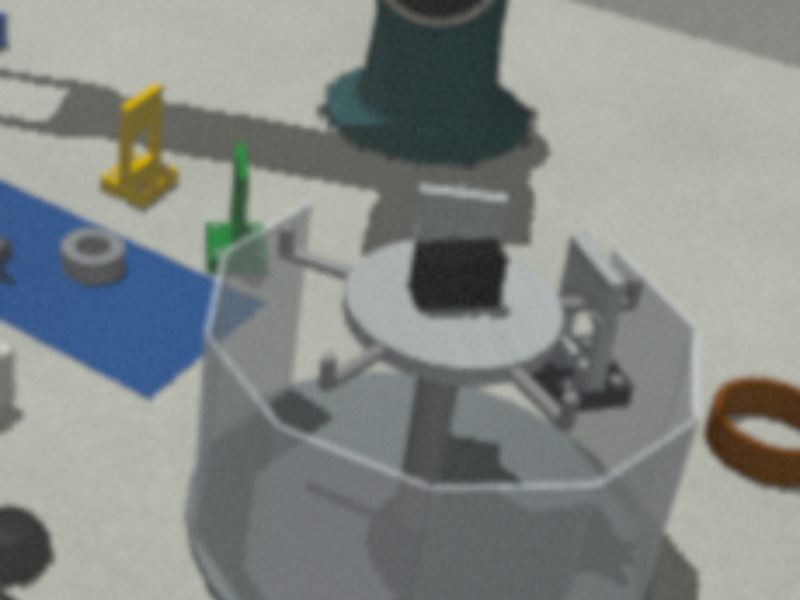

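The first bracket hangs behind the disc, with its plate top at (460,195). Its measured top height and r=86 mm agree with that. Next: turn, look again, and hang the next one.

```bash
python3 - <<'E'
from act import *
turn(np.radians(133.3),np.radians(61))
B=look("l3"); b=max(B,key=lambda t:t[0][1])
hang(*b,np.radians(205.2))
turn(np.radians(61),np.radians(-11))
B=look("l4")
E
```

```text
on grip t=30.4 tcp [0.554  0.2922 0.2165] w 0.0255 F [1.3 2.1 0.9]
turned t=31.7 tcp [0.5544 0.2922 0.2165] w 0.0257 F [5.5 3.6 0.8]
plate (array([ 0.5518407, -0.2051871]), np.float64(1.760625964496944)) [11. 60.] 106
plate (array([ 0.51792664, -0.38064923]), np.float64(1.6492075973503453)) [11. 60.] 101
plate (array([ 0.4918027 , -0.28073737]), np.float64(1.5582906500639613)) [59. 10.] 96
high 148.8 [12. 59.] 129 ang 62.2 r 0.0908
high 61.3 [57. 26.] 281 ang 53.6 r 0.0003
high 34.7 [59. 10.] 120 ang 132.6 r 0.0858
branch at gap off deg 0.56 67
look t=36.5 tcp [ 0.2776 -0.6151  0.2387] w 0.0598 F [-0.1  0.6  0.4]
gripped t=40.2 tcp [ 0.5521 -0.2052  0.0841] w 0.0094 F [ 1.1 -0.4  1.4]
lifted t=41.5 tcp [ 0.5509 -0.2048  0.3019] w 0.0097 F [-0.5  0.9 -5.2]
staged t=43.8 tcp [0.4046 0.2214 0.2443] w 0.0096 F [-0.7 -0.1 -3.8]
threaded t=45.3 tcp [0.4762 0.2554 0.244 ] w 0.0094 F [ 0.1 -0.3 -5.4]
lowered t=46.0 tcp [0.4761 0.2554 0.2177] w 0.0098 F [-2.9 -1.4  0.8]
off t=47.4 tcp [0.4761 0.2553 0.2933] w 0.0189 F [-0.2 -0.6 -0.4]
on grip t=51.4 tcp [0.554  0.2916 0.2165] w 0.0256 F [ 1.3 -0.2  1. ]
turned t=52.7 tcp [0.5537 0.2921 0.2165] w 0.0257 F [1.4 0.6 2.9]
plate (array([ 0.51781049, -0.38075067]), np.float64(1.646434459326037)) [10. 60.] 104
plate (array([ 0.49214432, -0.28060867]), np.float64(1.5560680942001974)) [60. 10.] 96
high 66.7 [59. 10.] 110 ang 349.4 r 0.0897
high 144.9 [12. 59.] 125 ang 62.7 r 0.0869
high 169.1 [27. 55.] 306 ang 123.1 r 0.0002
high 41.0 [60. 11.] 123 ang 134.8 r 0.0858
branch at gap off deg 1.21 69
look t=57.4 tcp [ 0.2776 -0.6151  0.2388] w 0.0602 F [-0.3 -0.7 -0.2]
```

View pics/l4.png

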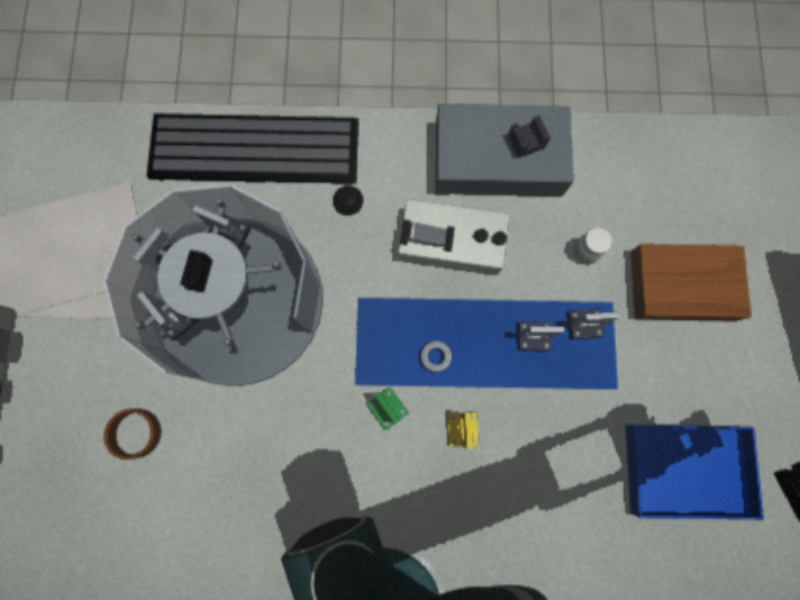

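One bracket had been knocked aside, and the fresh measurement caught it. Three brackets now hang, at (152,310), (148,245) and (212,218), and two are left on the mat. The free branch at (230,342) faces the gap, so I carry on.

```bash
python3 - <<'E'
from act import *
B=[(np.array([.5178,-.3807]),1.646),(np.array([.4920,-.2806]),1.556)]
hang(*B[1],np.radians(205.3))
turn(np.radians(-11),np.radians(-83))
B=look("l5")
if len(B)==1: hang(*B[0],np.radians(205.3)); look("l6")
c=cams.capture("scene");np.savez("s6",**c);cv2.imwrite("pics/s6.png",cv2.resize(c["image"],(800,600)))
T=dict(np.load("l6.npz"))
for n,c in(("top",T),("scene",c)):
    P=cloud(c)
    for r,p,col,k in blobs(c,.064,.1,(.6,.76,-.25,.05),15): print(n,r,k,np.median(p[:,2]),p[:,2].max())
E
```

```text
gripped t=60.9 tcp [ 0.4921 -0.2807  0.0841] w 0.0093 F [ 1.1 -0.5  0.3]
lifted t=62.1 tcp [ 0.4911 -0.28    0.302 ] w 0.0095 F [ 0.5  1.2 -5.2]
staged t=64.6 tcp [0.4046 0.2211 0.2443] w 0.0095 F [ 0.6  0.2 -4. ]
threaded t=66.1 tcp [0.4762 0.2552 0.244 ] w 0.0098 F [ 0.8  0.1 -4. ]
lowered t=66.8 tcp [0.4762 0.2553 0.2176] w 0.0095 F [-3.  -1.1  0.7]
off t=68.2 tcp [0.4762 0.2552 0.2932] w 0.0191 F [-0.1  0.5  0.3]
on grip t=71.2 tcp [0.5537 0.2921 0.2165] w 0.0257 F [-0.2  1.8  1. ]
turned t=72.5 tcp [0.5542 0.2926 0.2165] w 0.0258 F [2.6 5.8 1.5]
plate (array([ 0.51768085, -0.38074945]), np.float64(1.6439420630025157)) [10. 60.] 103
high 67.2 [60. 10.] 107 ang 352.0 r 0.0832
high 143.7 [12. 59.] 129 ang 64.2 r 0.0846
high 2.5 [59. 10.] 117 ang 280.0 r 0.089
high 101.7 [27. 56.] 301 ang 248.2 r 0.0004
high 38.1 [60. 11.] 122 ang 137.1 r 0.0866
branch at gap off deg 4.59 70
look t=77.2 tcp [ 0.2777 -0.6151  0.2387] w 0.0601 F [ 0.6 -0.2  0.5]
gripped t=80.5 tcp [ 0.5178 -0.3809  0.0842] w 0.0096 F [0.5 0.  0.4]
lifted t=81.7 tcp [ 0.5169 -0.3801  0.3018] w 0.0096 F [-0.5  0.2 -3.7]
[... 747 characters left out ...]
595 0.09018976639389464
top (array([ 0.67449518, -0.17685872]), array([25., 28.]), np.float64(2.4408693452830503)) 65 0.07473602894440035 0.07849673972172788
top (array([ 0.6698089 , -0.20887938]), array([25., 28.]), np.float64(0.6257590896598328)) 70 0.07456102594681169 0.07900912999696208
scene (array([ 0.67084705, -0.18810847]), array([66., 24.]), np.float64(1.4199723978236154)) 117 0.07315574910420852 0.07760276169211433
scene (array([ 0.67134045, -0.07863992]), array([84., 47.]), np.float64(1.4385572224071366)) 273 0.0767897014593153 0.08946282183040843
scene (array([ 0.67577173, -0.02825449]), array([16., 48.]), np.float64(2.9949404735248684)) 96 0.07088016730732266 0.07539875150408148
```

View pics/s6.png

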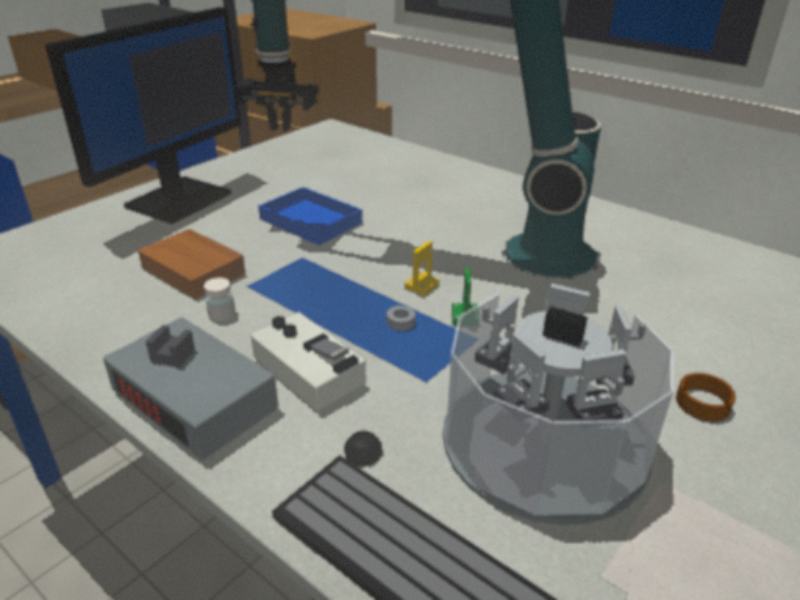

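```bash
python3 -c "
import numpy as np,cv2
i=dict(np.load('l6.npz'))['image'];cv2.imwrite('pics/sup.png',cv2.resize(i[110:190,235:345],(800,582),interpolation=2))"
```

```text
(no output)
```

View pics/sup.png

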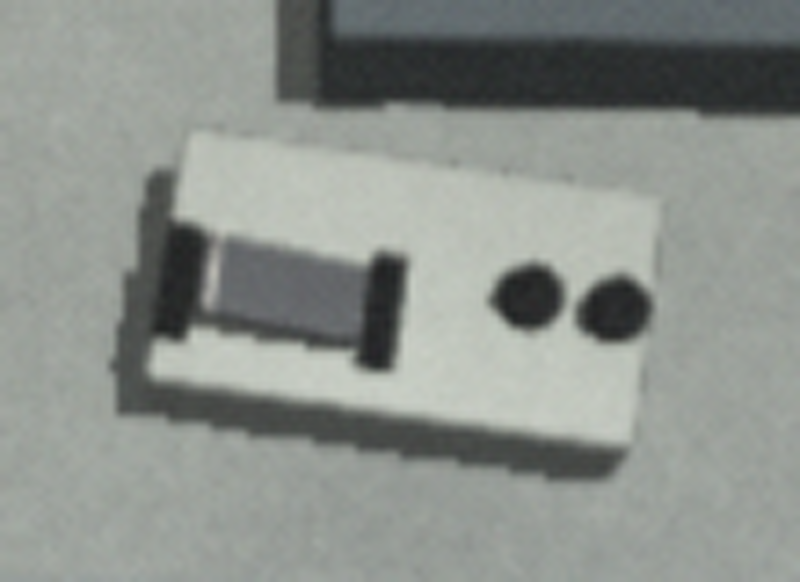

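All five brackets are on the tree in the scene picture. In the supply crop the white ridge, marking the raised end, is at (212,272), with black cheeks at both ends of the rocker. I'll locate the ridge, check the cheek heights, and check the height of every hung plate.

```bash
python3 - <<'E'
from see import *
T=dict(np.load("l6.npz"));P=cloud(T);K=T["intrinsics"];Rm=R.from_rotvec(T["orientation"]).as_matrix()
def hit(u,v,z):
    d=Rm@[(u-K[0,2])/K[0,0],(v-K[1,2])/K[1,1],1];return T["position"]+d*(z-T["position"][2])/d[2]
f=lambda x,y:(235+(x+.5)*110/800-.5,110+(y+.5)*80/582-.5)
print("ridge",hit(*f(212,272),.086),"cheeks",hit(*f(180,283),.075),hit(*f(383,313),.075))
for x,y in((185,280),(180,260),(178,310),(212,272),(235,275),(260,280),(300,285),(340,295),(383,313)):
    u,v=np.round(f(x,y)).astype(int);print((x,y),P[v,u].round(4))
cs=[hit(*f(*q),.06) for q in((190,130),(660,200),(632,445),(148,380))];print("box",np.mean(cs,0),cs)
for c in(T,dict(np.load("s6.npz"))):
  for r,p,col,n in blobs(c,.225,.262,(.35,.75,.1,.5),25): print(r[0].round(3),r[1],np.median(p[:,2]).round(4))
E
```

```text
ridge [ 0.67470388 -0.04520427  0.086     ] cheeks [ 0.6735746  -0.03267124  0.075     ] [ 0.66262945 -0.11402229  0.075     ]
(185, 280) [ 0.6758 -0.0347  0.0729]
(180, 260) [ 0.6841 -0.0316  0.0753]
(178, 310) [ 0.6629 -0.0319  0.0748]
(212, 272) [ 0.6749 -0.046   0.0851]
(235, 275) [ 0.6752 -0.0547  0.0847]
(260, 280) [ 0.6732 -0.0635  0.0821]
(300, 285) [ 0.6716 -0.0811  0.0789]
(340, 295) [ 0.6699 -0.0958  0.0758]
(383, 313) [ 0.6622 -0.1136  0.0725]
box [ 0.67850233 -0.1252473   0.06      ] [array([ 0.74447775, -0.03586805,  0.06      ]), array([ 0.71804979, -0.22901191,  0.06      ]), array([ 0.61404353, -0.21559771,  0.06      ]), array([ 0.63743826, -0.02051151,  0.06      ])]
[0.636 0.278] [60. 11.] 0.2381
[0.59  0.367] [12. 60.] 0.2367
[0.57  0.202] [59. 11.] 0.2376
[0.554 0.29 ] [28. 56.] 0.2478
[0.49  0.348] [60. 10.] 0.2374
[0.475 0.255] [11. 61.] 0.2381
[0.476 0.26 ] [14. 60.] 0.2347
[0.57  0.206] [62. 11.] 0.2365
[0.554 0.294] [29. 55.] 0.2437
[0.49  0.352] [63. 12.] 0.2358
[0.636 0.282] [63. 12.] 0.2352
[0.59 0.37] [13. 62.] 0.2348
```

```bash
python3 - <<'E'
from act import *
p=[.674,-.0485]; phi,q=best([*p,.2],-.138)
manip.set_gripper(0,20); manip.set_joints(q); manip.move_linear([*p,.092],.15); say("over")
for z in np.arange(.088,.0729,-.002):
    manip.move_linear([*p,z],.03); say("z%.3f"%z)
    if manip.state()["contact_force"][2]>12: break
manip.move_linear([*p,.2],.15)
look("l7"); c=cams.capture("top");P=cloud(c)
for u,v in((264,147),(267,147),(271,148),(276,149),(281,150)): print(P[v,u].round(4))
cv2.imwrite("pics/sup7.png",np.hstack([cv2.resize(c["image"][110:190,235:345],(400,291)),cv2.resize(cams.capture("scene")["image"][130:340,130:420],(400,291))]))
E
```

```text
over t=95.2 tcp [ 0.6749 -0.0487  0.093 ] w 0.0001 F [-0.   0.4  0.6]
z0.088 t=95.5 tcp [ 0.6744 -0.0485  0.0887] w 0.0005 F [ 0.3  0.1 -0.1]
z0.086 t=95.7 tcp [ 0.6744 -0.0485  0.0864] w 0.0005 F [ 1.6  0.6 -0.3]
z0.084 t=96.0 tcp [ 0.6741 -0.0484  0.084 ] w 0.0005 F [0.5 0.8 0.6]
z0.082 t=96.2 tcp [ 0.6736 -0.0486  0.0815] w 0.0003 F [ 0.3 -1.2 -0.2]
z0.080 t=96.5 tcp [ 0.6737 -0.0486  0.0795] w 0.0003 F [-0.7 -0.4  0.4]
z0.078 t=96.7 tcp [ 0.6739 -0.0486  0.0777] w 0.0007 F [-0.1 -0.3 -0.8]
z0.076 t=97.0 tcp [ 0.6744 -0.0486  0.0763] w 0.0008 F [-0.4 -0.8  2.9]
z0.074 t=97.2 tcp [ 0.6745 -0.0487  0.076 ] w 0.0004 F [-4.3  0.8  9.5]
high 67.9 [61. 10.] 106 ang 352.0 r 0.0833
high 143.5 [12. 59.] 128 ang 64.3 r 0.0847
high 2.9 [57. 10.] 117 ang 280.4 r 0.0891
high 102.0 [27. 56.] 303 ang 62.9 r 0.0001
high 37.8 [60. 10.] 121 ang 137.4 r 0.0863
high 115.2 [11. 60.] 128 ang 203.4 r 0.0853
branch at gap off deg 4.02 127
look t=100.7 tcp [ 0.2779 -0.615   0.2385] w 0.0009 F [-0.4 -0.7 -0.2]
[ 0.6789 -0.0463  0.0733]
[ 0.6786 -0.055   0.0747]
[ 0.674  -0.0665  0.0799]
[ 0.6704 -0.0809  0.0826]
[ 0.6679 -0.0954  0.0817]
```

View pics/sup7.png

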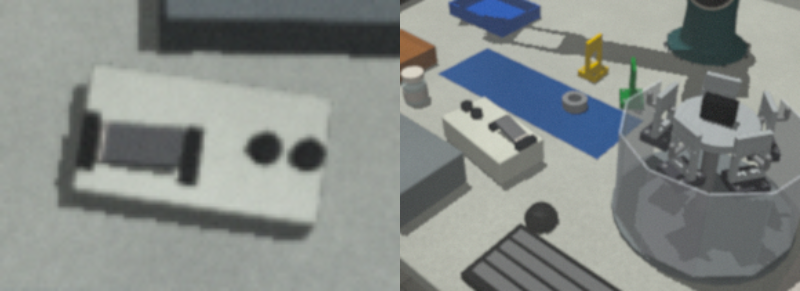

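View pics/l7.png

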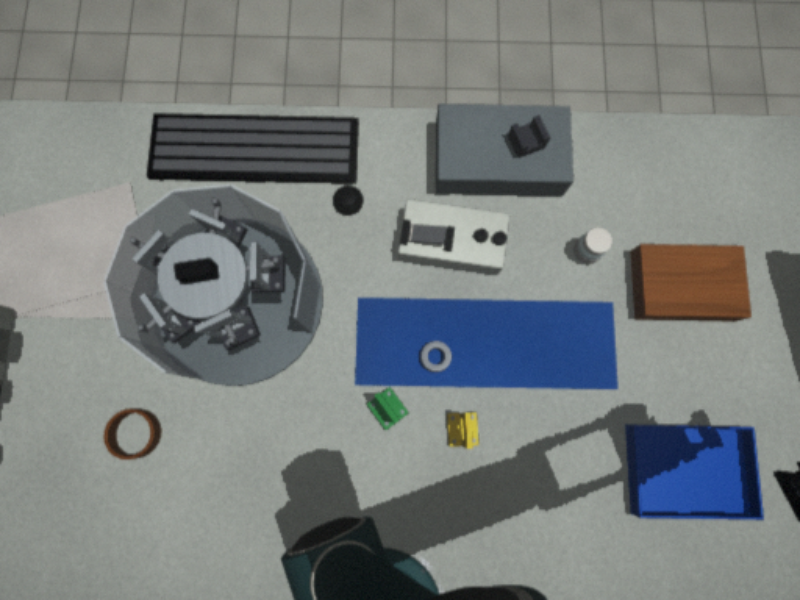

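The +y end of the rocker now reads 73 mm and the other end about 82 mm, so it has snapped to off. The ring gauge, jar, mouse and the coloured brackets are where they were.

```bash
python3 -c "
from cell import order
print(order.close_job())"
```

```text
the job is handed in; nothing more can be done
None
```

All four lug brackets from the bench now hang on the tree, one to a branch. The bracket that was already there is still on branch 0. After the last one was hung, I switched the lamp off at the rocker and handed the job in, at about 101 s on the robot's clock.

**Last checks**
- **Brackets:** all five plate tops read about 237 mm in the top view, the correct hung height. They sit 83–89 mm from the turning axis, on five separate branches.
- **Rocker:** its on end reads about 73 mm and the other end about 82 mm, so it is down on the off side.
- **Bystanders:** the ring gauge, jar, mouse and the green and yellow brackets look unmoved in the pictures.

**What went less smoothly**
- **Knocked bracket:** one bracket was pushed about 4 cm aside partway through. The fresh look before its grasp caught it, and it was picked up at its new place.
- **Last branch off line:** it ended about 4° off the middle of the gap. The last bracket touched the branch about 2 mm early, with about 10 N, but settled to the right height when released.
- **Camera disagreement:** the two cameras differ by 3–4 mm in y and by 2–3 mm in the hung heights (235–237 mm in the scene view). For y I used the value midway between them.

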